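# Make up two sampling kits

### The job

Make up two sampling kits from the stock standing on the bench. The tray with three pockets gets the small bottle in its large pocket, the rubber stopper in its middle pocket and one vial in its small pocket; the tray with two pockets gets the medium bottle in its large pocket and the other vial in its small pocket. Stand everything upright on the pocket floors, and leave the biggest of the three blue-capped glass bottles where it is.

Things in the scene. Friction and masses are not known exactly. Their poses are not given: they have to be found in the camera images.
- tray_three: White plastic kit tray with three square pockets in a row along its length, 208 x 92 mm and 11 mm high, fixed to the bench. Origin: centre of its underside; x runs along the row, y across, z up. Pocket floors are 3 mm above the bench, lined grey, pockets 8 mm deep. Large pocket 68 mm square, centre at x = -60 mm; middle pocket 56 mm square, centre at x = +12 mm; small pocket 44 mm square, centre at x = +72 mm; all at y = 0. A low 8 mm lip sticks out at each end.
- tray_two: White plastic kit tray with two square pockets in a row along its length, 154 x 104 mm and 11 mm high, fixed to the bench. Origin: centre of its underside; x runs along the row, y across, z up. Pocket floors are 3 mm above the bench, lined grey, pockets 8 mm deep. Large pocket 80 mm square, centre at x = -27 mm; small pocket 44 mm square, centre at x = +45 mm; both at y = 0. A low 8 mm lip sticks out at each end.
- small_bottle: The smallest of three clear glass bottles with blue screw cap: round, 42 mm in diameter, 80 mm tall with the cap, about 0.18 kg; grasp the straight body, up to 45 mm above the foot. Stands upright. Origin: centre of its underside, z up. Its yaw does not matter.
- medium_bottle: The middle one of three clear glass bottles with blue screw cap: round, 54 mm in diameter, 106 mm tall with the cap, about 0.25 kg; grasp the straight body, up to 60 mm above the foot. Stands upright. Origin: centre of its underside, z up. Its yaw does not matter.
- big_bottle: The biggest of three clear glass bottles with blue screw cap: round, 68 mm in diameter, 136 mm tall with the cap, about 0.39 kg; it belongs to no kit and is to be left alone. Stands upright. Origin: centre of its underside, z up. Its yaw does not matter.
- stopper: Orange conical rubber stopper, 32 mm in diameter at its wide top, 28 mm tall, about 25 g, standing on its narrow end; it grips like an upright cylinder of 32 mm. Origin: centre of its underside, z up.
- vial_1: One of two alike sample vials (interchangeable), black screw cap: round, 23 mm in diameter, 48 mm tall, about 14 g. The body reaches up to 37 mm, the cap (21 mm diameter) above. Stands upright. Origin: centre of its underside, z up.
- vial_2: One of two alike sample vials (interchangeable), black screw cap: round, 23 mm in diameter, 48 mm tall, about 14 g. The body reaches up to 37 mm, the cap (21 mm diameter) above. Stands upright. Origin: centre of its underside, z up.
Not all that is in view belongs to the job. Leave any orange or turquoise look-alike of the small_bottle alone.

How it is judged:
By the outcome, as a careful person would: the job done as asked, in the order asked, and still so for the second after the job is handed in, with the robot touching nothing.
It also fails if it takes over 112 s, if anything falls off the work surface, if the arm or the gripper's body presses on something with over 40 N, if the wrist force passes 120 N, or if a joint passes its speed limit or range.

### The arm

A 6-joint arm with a two-finger parallel gripper is mounted at the origin on a cart in front of the work surface, level with it; the furniture and walls round the work are solid. World frame = base frame: x ahead of the robot, y to its left, z up, the work surface at z = 0. Lengths are in m, angles in rad, forces in N, time in s.
With the tool pointing down it reaches from about 0.35 to 0.775 m from the base axis. Payload 7.3 kg.
Tool frame: the origin (TCP) lies between the finger pads; the fingertips stand 25 mm ahead of it and the grasp point (between the pads) lies 6 mm ahead of it; z points along the fingers, y is the line along which they close (so a half turn about z gives the same grasp; the last joint's range is limited). The gripper opens to 92 mm and grips with 3 to 60 N. Pads are 19 mm wide; open, the fingers measure 130 mm over their backs; the gripper's body (75 mm by 190 mm) begins 47 mm behind the grasp point.
Start: joints at [-1.269, 0.342, 1.524, -0, 1.275, -0.146], TCP at [0.227, -0.473, 0.252] pointing down, gripper open.
Joint ranges: [-2.53, 2.53], [-0.77, 2.02], [0.04, 2.7], [-1, 4.14], [0.28, 2.66], [-3.11, 3.11]. Speed limits (rad/s): [2.57, 2.57, 3.14, 3.14, 3.14, 3.14].

### API

Orientations are given as a rotation vector (axis times angle).
In Python, from workcell import ctrl gives the robot as it stands. The module is installed in compiled form; this text tells all that it offers.
- The arm moves only by the tool step_arm, never from a script. Its argument "plan" is text: rows parted by semicolons, each of 5 numbers parted by spaces: the shift along the tool's x, y, z in m, then the turn about the tool's z in rad, then the opening, from -1 (shut) to 1 (fully open). In form: x y z yaw claw; .... A call has 1 to 5 rows; each row is the pose to reach, as a shift and turn from the pose commanded when the call began, along the tool's axes at that moment; what a row does not reach only later rows make up. A row lasts 1/12 s, in which the tool goes at most 41.7 mm and 7.16 degrees, less where a joint would pass 70% of its speed; a pose out of reach is approached as far as the arm can. A call with a gripper value outside its range is refused whole. The fingers move at their own pace and stop on an object; the grip force is fixed at half the most. Time passes only in rows, so rows that repeat a pose let the fingers close. It gives the time, the measured TCP pose, the force, the opening and the grip force at its end, in the units of the state.
- ctrl.state(): the state, without advancing time (a new reading comes with each control period).
- ctrl.camera(name): name is "scene" or "side" or "wrist"; returns the picture (384x512x3 uint8, red, green, blue); there is no depth.
- ctrl.camera_params(name): a dict with "intrinsics" (3x3 intrinsics, pixels), "R" (3x3) and "t" (3): a world point X has camera coordinates R X + t. Camera axes: x right, y down, z forward; pixel columns grow to the right and rows downward; lengths in m; the calibration is good to about 2 mm. The wrist camera is an equidistant fisheye: a pixel r from the principal point sees the ray r / f radians off the axis. A picture is of the moment at which its call begins: read the wrist's pose just before it. camera_params takes no time and is no camera call; for the wrist camera it gives the pose at the moment of the call.
- ctrl.job_done(): hands the job in; it is judged then, once.
The state is a dict: "time": time; "joint_positions": joint angles; "qvel": joint speeds; "tau": joint torques, N m; "tcp_pos": TCP position; "ee_rot": TCP orientation; "force": force on the tool from outside, world axes, zero at the start; "torque": the same for the moment, N m; "gripper_width": finger opening in m; "grip_force": force on a finger pad.
Only numpy, scipy, OpenCV 4.12 (cv2) and the standard library are available. Lean on these libraries where they do the work, as an engineer would, in place of code of your own. Each camera call takes 0.05 s, during which the arm holds its last target. There are 200 camera calls.

## Working session

There is one attempt and no reset: what is moved stays moved. The work goes in short steps, Python scripts to look and compute and a tool call to move; the robot and the scene stay as the last step left them, time stands still between calls to the robot, and variables do not carry over. Pictures are saved under pics/ and viewed, at most 16 in all, crops included, and the job is handed in when it is done.

Besides the shell and the picture viewer there is one more tool, called after "Emit:" as a command line: name --argument value ..., lists and objects as JSON in quotes. step_arm: Moves the arm, as the interface text tells. Its arguments: {"type":"object","properties":{"plan":{"type":"string"}},"required":["plan"]}

```bash
mkdir -p pics; cat > h.py <<'E'
import numpy as np, cv2
from workcell import ctrl
from scipy.spatial.transform import Rotation as Rn
def ray(name,u,v,P=None):
    P=P or ctrl.camera_params(name); K=np.array(P["intrinsics"]);R=np.array(P["R"]);t=np.array(P["t"])
    a=(u-K[0,2])/K[0,0]; b=(v-K[1,2])/K[1,1]
    if name=="wrist":
        th=np.hypot(a,b); s=np.sin(th)/th if th>1e-9 else 1
        d=np.array([a*s,b*s,np.cos(th)])
    else: d=np.array([a,b,1.])
    return -R.T@t, R.T@d
def onz(name,u,v,z,P=None):
    c,d=ray(name,u,v,P); return c+d*(z-c[2])/d[2]
def save(name,f):
    im=ctrl.camera(name); cv2.imwrite(f"pics/{f}.png",im[:,:,::-1]); return im
def big(name,f):
    im=ctrl.camera(name); np.save(f"pics/{f}.npy",im); cv2.imwrite(f"pics/{f}.png",cv2.resize(im[:,:,::-1],(800,600),interpolation=cv2.INTER_CUBIC)); return im
E
python3 - <<'E'
from h import *
for n in("scene","side","wrist"):
    big(n,n+"0"); P=ctrl.camera_params(n); print(n,np.round(P["intrinsics"],1).tolist(),np.round(-np.array(P["R"]).T@P["t"],3),np.round(np.array(P["R"])[2],2))
s=ctrl.state();print(s["time"],s["tcp_pos"],s["ee_rot"],s["gripper_width"]); print(Rn.from_rotvec(s["ee_rot"]).as_matrix().round(3))
E
```

```text
scene [[450.6, 0.0, 247.3], [0.0, 450.6, 197.0], [0.0, 0.0, 1.0]] [1.319 0.018 0.612] [-0.8   0.01 -0.59]
side [[482.9, 0.0, 255.4], [0.0, 482.9, 191.2], [0.0, 0.0, 1.0]] [ 0.208 -0.838  0.841] [ 0.27  0.7  -0.66]
wrist [[297.3, 0.0, 248.9], [0.0, 297.3, 194.3], [0.0, 0.0, 1.0]] [ 0.294 -0.441  0.385] [-0.25 -0.12 -0.96]
0.15 [ 0.22725662 -0.47296684  0.25121243] [-3.06205977e+00 -6.97311471e-01  1.41596932e-04] 0.09199714463628612
[[ 0.901  0.433 -0.   ]
 [ 0.433 -0.901  0.001]
 [ 0.    -0.001 -1.   ]]
```

View pics/scene0.png

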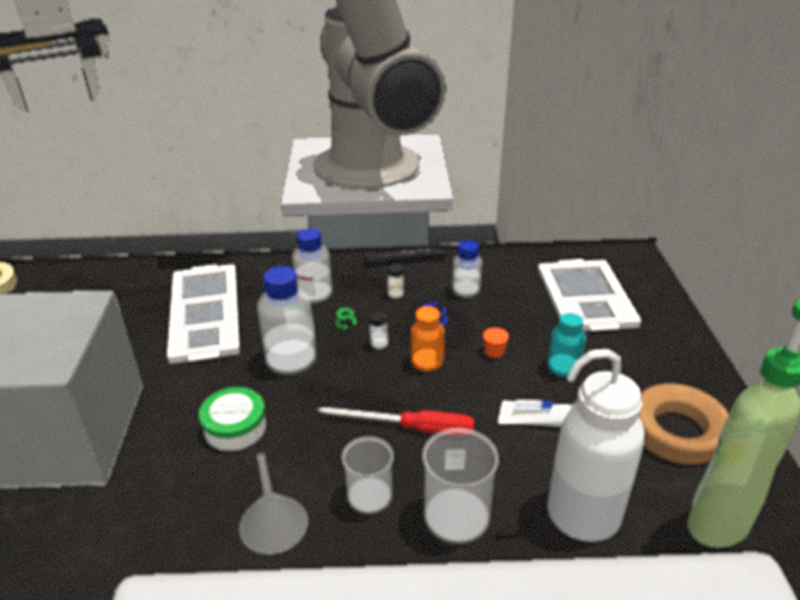

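View pics/side0.png

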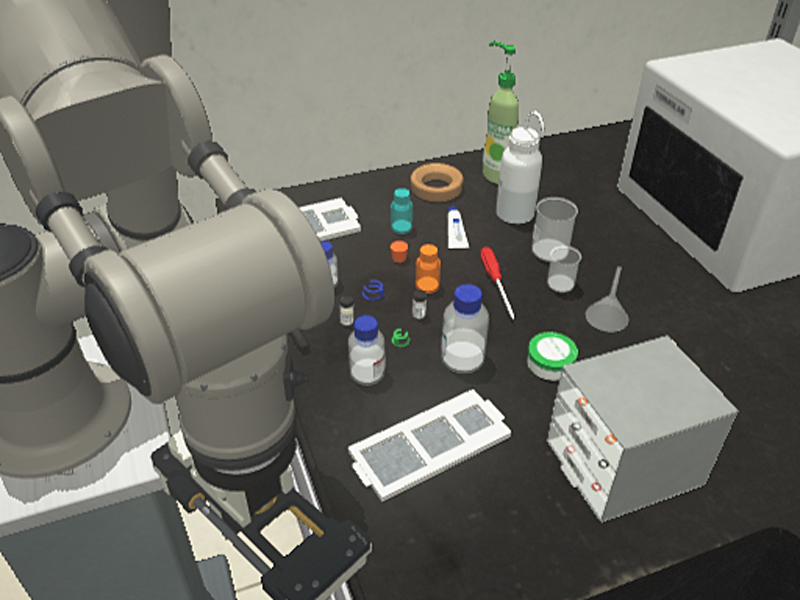

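View pics/wrist0.png

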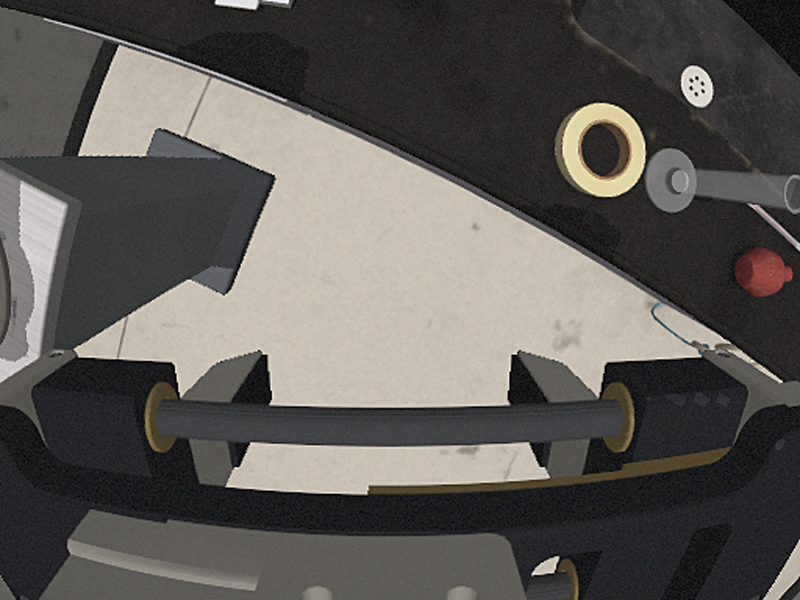

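The scene view (800x600) shows tray_three at (204,312), tray_two at (588,294), and the medium/small/big bottles with caps at (310,240), (468,250) and (281,283). The vials are at (396,283) and (379,332), the stopper at (495,342), and the orange and turquoise look-alikes at (428,340) and (568,345). The side view agrees with this, and the wrist view shows only the bench edge. Next I'll measure positions using masks.

```bash
cat > m.py <<'E'
from h import *
im=np.load("pics/scene0.npy"); P=ctrl.camera_params("scene")
h=cv2.cvtColor(im,cv2.COLOR_RGB2HSV); H,S,V=[h[:,:,i].astype(int) for i in range(3)]
def blob(mask,seed):
    n,l,st,c=cv2.connectedComponentsWithStats(mask.astype(np.uint8))
    d=[np.hypot(*(c[i]-seed))+(1e4 if st[i][4]<15 else 0) for i in range(1,n)]
    i=1+int(np.argmin(d)); return l==i,st[i],c[i]
q=.64
# bottles: cap blob -> centre at cap mid height
for nm,s,ht,r in(("medium",(310,240),.106,.027),("small",(468,250),.080,.021),("big",(281,283),.136,.034)):
    m,st,c=blob((H>100)&(H<130)&(S>120)&(V>50),np.array(s)*q)
    for zc in (ht-.0115,): print(nm,st,c.round(1),onz("scene",*c,zc,P).round(4))
m,st,c=blob((H<15)&(S>150)&(V>90),np.array((495,342))*q); print("stopper",st,c.round(1),onz("scene",*c,.015,P).round(4))
for s in((396,287),(379,337)):
    m,st,c=blob((V>75),np.array(s)*q); print("vial",st,c.round(1),onz("scene",*c,.018,P).round(4))
for nm,s,L,W in(("three",(204,312),.208,.092),("two",(588,294),.154,.104)):
    m,st,c=blob(cv2.morphologyEx(((V>110)&(S<60)).astype(np.uint8),cv2.MORPH_CLOSE,np.ones((9,9))),np.array(s)*q)
    cs,_=cv2.findContours(m.astype(np.uint8),0,1); k=max(cs,key=cv2.contourArea)[:,0]
    w=np.array([onz("scene",*p,.011,P)[:2] for p in k],np.float32)
    print(nm,st,[np.round(x,4) for x in cv2.minAreaRect(w*1000)])
    # pocket linings
    g=(m&(V<200)&(V>90)); g=cv2.erode(g.astype(np.uint8),np.ones((2,2)))
    n,l,t,cc=cv2.connectedComponentsWithStats(g)
    for i in range(1,n):
        if t[i][4]>60: print("  pocket",t[i],onz("scene",*cc[i],.003,P).round(4))
E
python3 m.py
```

```text
medium [190 146  15  15 195] [197.3 153. ] [ 0.4453 -0.0813  0.0945]
small [293 153  14  13 154] [299.4 159.2] [0.443  0.1493 0.0685]
big [168 170  22  21 387] [178.9 180.1] [ 0.5957 -0.1048  0.1245]
stopper [309 209  17  20 278] [316.7 218. ] [0.5913 0.1702 0.015 ]
vial [248 176  11  15 152] [253.  183.1] [0.4598 0.0421 0.018 ]
vial [236 207  13  17 184] [242.2 214.8] [0.5762 0.0149 0.018 ]
three [ 106  161   48   72 2632] [array([ 471.9837, -241.0904]), array([270.0034,  97.9403]), np.float64(10.0347)]
  pocket [118 175  27  16 338] [ 0.4193 -0.2502  0.003 ]
  pocket [120 193  23  15 258] [ 0.4904 -0.2377  0.003 ]
  pocket [122 211  18  12 172] [ 0.5499 -0.2273  0.003 ]
two [ 344  165   67   47 2060] [array([479.0856, 322.2579]), array([183.0185, 112.0646]), np.float64(2.2657)]
  pocket [354 172  39  18 522] [0.4426 0.3262 0.003 ]
  pocket [372 194  21  10 156] [0.5147 0.3296 0.003 ]
```

Emit:
step_arm --plan "0.036 -0.018 0 0.11 1;0.072 -0.036 0 0.22 1;0.108 -0.054 0 0.33 1;0.144 -0.072 0 0.44 1;0.18 -0.09 0 0.448 1"

```text
time: 0.57
tcp_pos: [0.3509, -0.3131, 0.2516]
ee_rot: [-3.142, 0.011, 0.0]
force: [2.0, -0.2, -0.2]
gripper_width: 0.0921
grip_force: 0.0
```

Emit:
step_arm --plan "0.006 -0.04 0 0 1;0.012 -0.08 0 0 1;0.018 -0.12 0 0 1;0.024 -0.16 0 0 1;0.03 -0.2 0 0 1"

```text
time: 0.98
tcp_pos: [0.3801, -0.1126, 0.2516]
ee_rot: [-3.142, 0.001, 0.0]
force: [1.2, 0.1, -0.1]
gripper_width: 0.0918
grip_force: 0.0
```

Emit:
step_arm --plan "0 -0.04 0 0 1;0 -0.08 0 0 1;0 -0.12 0 0 1;0 -0.154 0 0 1;0 -0.154 0 0 1"

```text
time: 1.4
tcp_pos: [0.3795, 0.0444, 0.2517]
ee_rot: [-3.14, -0.009, 0.0]
force: [-0.6, -0.0, -0.0]
gripper_width: 0.0918
grip_force: 0.0
```

```bash
python3 - <<'E'
from h import *
s=ctrl.state();print(s["time"],s["tcp_pos"],s["ee_rot"])
P=ctrl.camera_params("wrist"); big("wrist","w1"); np.save("pics/w1P.npy",P,allow_pickle=True)
E
```

```text
1.4 [0.37949563 0.04440654 0.25168538] [-3.13956737e+00 -8.89559868e-03  4.22618683e-04]
```

View pics/w1.png

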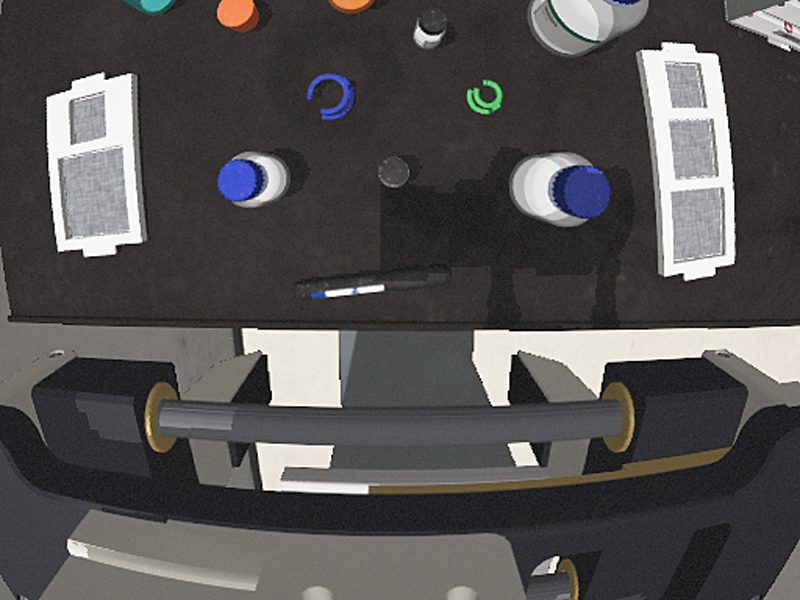

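The wrist view shows both trays: tray_two on the left around (95,165), tray_three on the right around (693,160). Also visible are the small bottle cap (240,180), medium cap (582,190), vial A cap (394,171), vial B cap (433,22) and stopper (238,12). The next measurement uses this view.

```bash
cat > m2.py <<'E'
from h import *
im=np.load("pics/w1.npy"); P=np.load("pics/w1P.npy",allow_pickle=True).item()
h=cv2.cvtColor(im,cv2.COLOR_RGB2HSV); H,S,V=[h[:,:,i].astype(int) for i in range(3)]
from m import blob
q=.64
print("----")
for nm,s,z in(("medium",(582,190),.098),("small",(240,180),.073)):
    m,st,c=blob((H>100)&(H<130)&(S>120)&(V>50),np.array(s)*q); print(nm,st,c.round(1),onz("wrist",*c,z,P).round(4))
print("vialA cap top",onz("wrist",394*q,171*q,.048,P).round(4),"edges",onz("wrist",378*q,171*q,.048,P).round(4),onz("wrist",410*q,171*q,.048,P).round(4))
print("vialB cap",onz("wrist",434*q,20*q,.048,P).round(4),"stopper top",onz("wrist",236*q,10*q,.028,P).round(4))
g=cv2.erode(((V>95)&(V<200)&(S<40)).astype(np.uint8),np.ones((2,2)))
for nm,s in(("3L",(697,223)),("3M",(692,150)),("3S",(686,85)),("2L",(97,193)),("2S",(88,118))):
    m,st,c=blob(g,np.array(s)*q)
    k=np.argwhere(m)[:,::-1]; w=np.array([onz("wrist",*p,.003,P)[:2] for p in k],np.float32)*1000
    r=cv2.minAreaRect(w); print(nm,st,np.round(r[0],1),np.round(r[1],1),round(r[2],1))
E
python3 m2.py | sed -n '/----/,$p'
```

```text
----
medium [354 106  37  34 979] [372.2 122.1] [ 0.4483 -0.0803  0.098 ]
small [139 102  30  27 628] [153.1 115. ] [0.452  0.1478 0.073 ]
vialA cap top [0.4557 0.0412 0.048 ] edges [0.4557 0.0527 0.048 ] [0.4559 0.0297 0.048 ]
vialB cap [0.5705 0.013  0.048 ] stopper top [0.5934 0.1675 0.028 ]
3L [ 430  121   34   47 1257] [ 425.4 -256.5] [67.3 66.7] 10.1
3M [429  77  31  38 886] [ 497.7 -243.7] [54.4 54.9] 10.6
3S [427  42  22  27 470] [ 557.  -229.8] [39.4 35.3] 9.6
2L [  38   96   45   57 2044] [449.6 325.8] [79.5 79.2] 2.3
2S [ 45  62  23  30 564] [523.4 329.2] [43.4 42.3] 3.4
```

```bash
cat >> m2.py <<'E'
im=np.load("pics/scene0.npy");h=cv2.cvtColor(im,cv2.COLOR_RGB2HSV); H,S,V=[h[:,:,i].astype(int) for i in range(3)]
for nm,mk,s in(("orange",(H<20)&(S>150)&(V>90),(428,340)),("turq",(H>80)&(H<98)&(S>120)&(V>50),(568,345))):
    m,st,c=blob(mk,np.array(s)*q); print(nm,st,onz("scene",*c,.038,__import__("h").ctrl.camera_params("scene")).round(3))
s=ctrl.state(); print(s["joint_positions"],s["tcp_pos"])
E
python3 m2.py | tail -3
```

```text
turq [350 201  26  41 708] [0.631 0.253 0.038]
[-9.10726474e-02  7.64423535e-02  1.87103965e+00  2.79906177e-04
  1.19429480e+00  1.47385822e+00] [0.37988803 0.04210116 0.25166866]
```

Emit:
step_arm --plan "0.018 -0.027 0 0 1;0.036 -0.054 0 0 1;0.054 -0.081 0 0 1;0.071 -0.108 0 0 1;0.071 -0.108 0 0 1"

```text
time: 1.87
tcp_pos: [0.4541, 0.1497, 0.2512]
ee_rot: [-3.14, -0.002, -0.002]
force: [-0.9, -0.7, 0.3]
gripper_width: 0.0918
grip_force: 0.0
```

Emit:
step_arm --plan "0 0 0.04 0 1;0 0 0.08 0 1;0 0 0.12 0 1;0 0 0.14 0 1;0 0 0.14 0 1"

```text
time: 2.28
tcp_pos: [0.4486, 0.1455, 0.1075]
ee_rot: [3.14, -0.003, -0.015]
force: [-1.2, 0.1, 0.1]
gripper_width: 0.0923
grip_force: 0.0
```

```bash
python3 - <<'E'
from h import *
s=ctrl.state();print(s["time"],s["tcp_pos"]); big("wrist","w2")
E
```

```text
2.2833 [0.44861598 0.14552154 0.10749977]
```

View pics/w2.png

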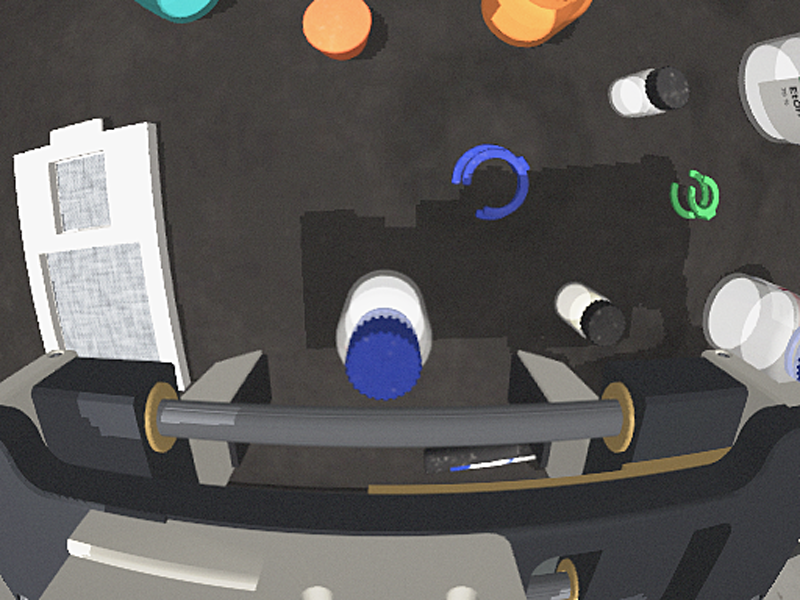

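The wrist view shows the small bottle's cap at (383,355), between the open fingers. The stopper's top is at (337,25) and the vial caps are at (604,322) and (668,88). I'll re-measure from these pixels.

```bash
python3 - <<'E'
from h import *
P=ctrl.camera_params("wrist"); q=.64
for n,u,v,z in(("small",383,360,.08),("stop",337,24,.028),("vA",607,323,.048),("vB",671,88,.048)): print(n,onz("wrist",u*q,v*q,z,P).round(4))
print(ctrl.state()["tcp_pos"])
E
```

```text
small [0.455  0.1478 0.08  ]
stop [0.5966 0.1693 0.028 ]
vA [0.4583 0.0406 0.048 ]
vB [0.5736 0.0127 0.048 ]
[0.45030886 0.14596303 0.11003071]
```

Emit:
step_arm --plan "0.003 0 0.033 0 1;0.003 0 0.066 0 1;0.003 0 0.066 0 1;0.003 0 0.066 0 -1;0.003 0 0.066 0 -1"

```text
time: 2.75
tcp_pos: [0.456, 0.1473, 0.0479]
ee_rot: [-3.141, 0.001, -0.005]
force: [0.5, -0.3, -0.1]
gripper_width: 0.0832
grip_force: 0.0
```

Emit:
step_arm --plan "0 0 0 0 -1;0 0 0 0 -1;0 0 0 0 -1;0 0 0 0 -1;0 0 0 0 -1"

```text
time: 3.17
tcp_pos: [0.4547, 0.1475, 0.0462]
ee_rot: [-3.142, 0.0, -0.001]
force: [-0.1, -0.2, 0.3]
gripper_width: 0.0497
grip_force: 0.0
```

Emit:
step_arm --plan "0 0 0 0 -1;0 0 0 0 -1;0 0 0 0 -1;0 0 0 0 -1;0 0 -0.02 0 -1"

```text
time: 3.58
tcp_pos: [0.4523, 0.147, 0.0632]
ee_rot: [3.14, -0.0, -0.01]
force: [-0.8, 0.3, -1.9]
gripper_width: 0.0407
grip_force: 30.0
```

Emit:
step_arm --plan "0 0 -0.035 0 -1;0 0 -0.075 0 -1;0 0 -0.115 0 -1;0 0 -0.155 0 -1;0 0 -0.17 0 -1"

```text
time: 4.0
tcp_pos: [0.4561, 0.1477, 0.2408]
ee_rot: [-3.141, 0.0, -0.012]
force: [1.1, -0.2, -1.1]
gripper_width: 0.0408
grip_force: 30.0
```

Emit:
step_arm --plan "-0.003 0.03 0 0 -1;-0.006 0.07 0 0 -1;-0.009 0.11 0 0 -1;-0.012 0.15 0 0 -1;-0.014 0.19 0 0 -1"

```text
time: 4.42
tcp_pos: [0.4394, -0.0441, 0.2354]
ee_rot: [-3.142, -0.001, 0.001]
force: [1.0, -1.2, -1.9]
gripper_width: 0.0403
grip_force: 30.0
```

Emit:
step_arm --plan "-0.003 0.04 0 0 -1;-0.006 0.08 0 0 -1;-0.009 0.12 0 0 -1;-0.012 0.16 0 0 -1;-0.014 0.19 0 0 -1"

```text
time: 4.83
tcp_pos: [0.4254, -0.2355, 0.2352]
ee_rot: [3.141, -0.003, -0.001]
force: [0.7, 0.9, -1.0]
gripper_width: 0.0409
grip_force: 30.0
```

Emit:
step_arm --plan "0 0.0145 0 0 -1;0 0.0245 0 0 -1;0 0.0245 0 0 -1;0 0.0245 0.03 0 -1;0 0.0245 0.06 0 -1"

```text
time: 5.25
tcp_pos: [0.4274, -0.2562, 0.1763]
ee_rot: [3.139, 0.001, 0.005]
force: [1.2, -0.6, -2.5]
gripper_width: 0.0408
grip_force: 30.0
```

Emit:
step_arm --plan "0 0 0.035 0 -1;0 0 0.075 0 -1;0 0 0.105 0 -1;0 0 0.12 0 -1;0 0 0.126 0 -1"

```text
time: 5.67
tcp_pos: [0.425, -0.2535, 0.0482]
ee_rot: [-3.136, -0.002, 0.008]
force: [-11.0, 11.6, 45.2]
gripper_width: 0.0409
grip_force: 30.0
```

Emit:
step_arm --plan "0 0 0 0 -1;0 0 0 0 -0.7;0 0 0 0 0.6;0 0 0 0 0.6;0 0 0 0 0.6"

```text
time: 6.08
tcp_pos: [0.4269, -0.257, 0.0504]
ee_rot: [3.141, 0.0, 0.002]
force: [0.2, 0.5, 0.1]
gripper_width: 0.0559
grip_force: 0.0
```

Emit:
step_arm --plan "0 0 0 0 0.6;0 0 0 0 0.6;0 0 -0.035 0 1;0 0 -0.075 0 1;0 0 -0.115 0 1"

```text
time: 6.5
tcp_pos: [0.4257, -0.2566, 0.1656]
ee_rot: [-3.14, 0.001, 0.003]
force: [1.3, -0.8, -0.6]
gripper_width: 0.0884
grip_force: 0.0
```

Emit:
step_arm --plan "0 0 -0.04 0 1;0 0 -0.08 0 1;0 -0.02 -0.09 -0.11 1;0 -0.06 -0.09 -0.22 1;0 -0.1 -0.09 -0.33 1"

```text
time: 6.92
tcp_pos: [0.4265, -0.1569, 0.2559]
ee_rot: [3.097, 0.519, 0.004]
force: [0.2, -0.1, -1.0]
gripper_width: 0.0918
grip_force: 0.0
```

```bash
python3 - <<'E'
from h import *
s=ctrl.state();print(s["time"],s["tcp_pos"],s["ee_rot"]); big("side","s2")
E
```

```text
6.9167 [ 0.42647768 -0.1569432   0.25585474] [3.09652765 0.51905598 0.0037193 ]
```

View pics/s2.png

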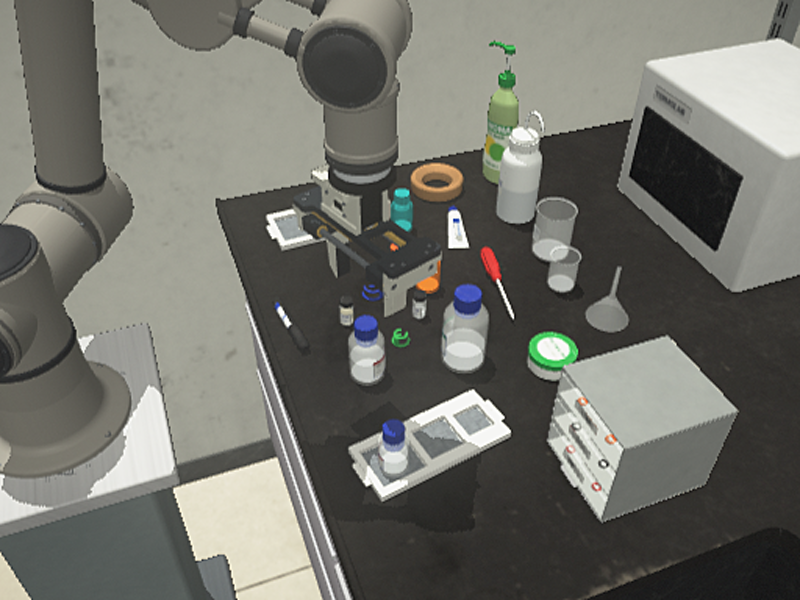

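The small bottle now stands in tray_three's large pocket, with its cap at (393,432). Vial B is next, with the gripper turned to stay clear of its neighbours.

Emit:
step_arm --plan "0.032 -0.019 0 -0.12 1;0.064 -0.038 0 -0.24 1;0.096 -0.056 0 -0.36 1;0.128 -0.075 0 -0.48 1;0.16 -0.094 0 -0.6 1"

```text
time: 7.38
tcp_pos: [0.5481, -0.0148, 0.2548]
ee_rot: [2.804, 1.416, 0.0]
force: [1.3, -0.6, 0.1]
gripper_width: 0.0917
grip_force: 0.0
```

Emit:
step_arm --plan "0.013 0.001 0 -0.12 1;0.026 0.002 0 -0.24 1;0.038 0.003 0 -0.292 1;0.038 0.003 0.035 -0.292 1;0.038 0.003 0.07 -0.292 1"

```text
time: 7.8
tcp_pos: [0.574, 0.0129, 0.1856]
ee_rot: [2.569, 1.802, 0.007]
force: [0.6, 0.5, -0.5]
gripper_width: 0.0921
grip_force: 0.0
```

Emit:
step_arm --plan "0 0 0.03 0 1;0 0 0.05 0 1;0 0 0.05 0 1;0 0 0.05 0 1;0 0 0.05 0 1"

```text
time: 8.22
tcp_pos: [0.5734, 0.0122, 0.1362]
ee_rot: [2.572, 1.801, 0.003]
force: [0.4, -0.1, 0.7]
gripper_width: 0.0919
grip_force: 0.0
```

```bash
python3 - <<'E'
from h import *
s=ctrl.state();print(s["time"],s["tcp_pos"],s["ee_rot"],Rn.from_rotvec(s["ee_rot"]).as_matrix().round(3)[:2]); P=ctrl.camera_params("wrist"); big("wrist","w3");np.save("pics/w3P.npy",P,allow_pickle=True)
E
```

```text
8.2167 [0.57340137 0.01217275 0.13621735] [2.57226618 1.80076966 0.0028255 ] [[ 0.342  0.94   0.002]
 [ 0.94  -0.342 -0.   ]]
```

View pics/w3.png

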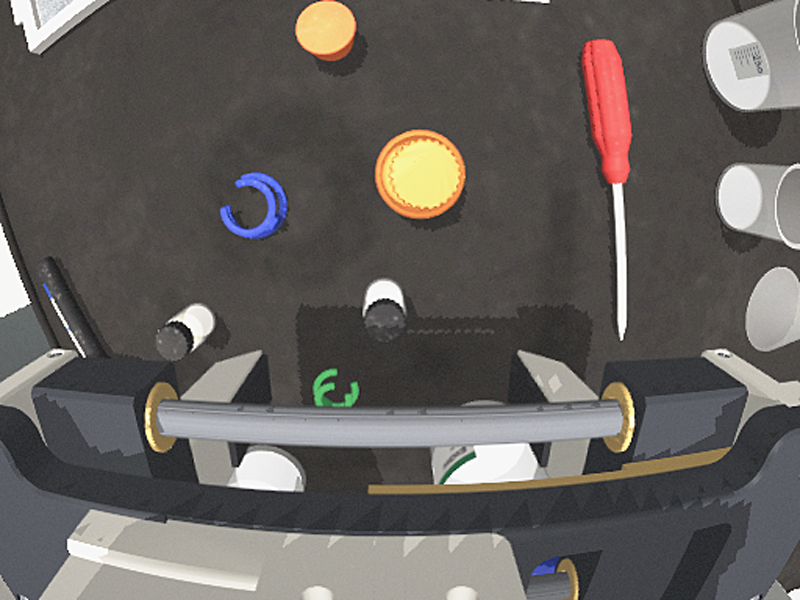

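The wrist view shows vial B's cap at (385,317), between and ahead of the fingers. The orange bottle is at (420,173) and the stopper's top at (327,30).

```bash
python3 - <<'E'
from h import *
P=np.load("pics/w3P.npy",allow_pickle=True).item(); q=.64
T=np.array([.5725,.0125]);A=np.array([[.342,.94],[.94,-.342]])
for n,u,v,z in(("vB",385,321,.048),("stop",327,30,.028),("orange",422,173,.08)):
    w=onz("wrist",u*q,v*q,z,P); print(n,w.round(4),(A@(w[:2]-T)).round(4))
print(ctrl.state()["tcp_pos"])
E
```

```text
vB [0.5723 0.014  0.048 ] [ 0.0013 -0.0007]
stop [0.5955 0.1662 0.028 ] [ 0.1524 -0.0309]
orange [0.6116 0.0776 0.08  ] [0.0746 0.0145]
[0.57358205 0.0121563  0.13661784]
```

Emit:
step_arm --plan "0.001 0 0.025 0 0.2;0.001 0 0.05 0 0.2;0.001 0 0.075 0 0.2;0.001 0 0.095 0 0.2;0.001 0 0.1 0 0.2"

```text
time: 8.68
tcp_pos: [0.5721, 0.0133, 0.0334]
ee_rot: [-2.572, -1.801, 0.003]
force: [0.2, 0.0, -0.4]
gripper_width: 0.063
grip_force: 0.0
```

Emit:
step_arm --plan "0 0 0 0 -1;0 0 0 0 -1;0 0 0 0 -1;0 0 0 0 -1;0 0 0 0 -1"

```text
time: 9.1
tcp_pos: [0.5735, 0.0132, 0.036]
ee_rot: [2.572, 1.801, 0.003]
force: [-0.3, 0.4, -0.1]
gripper_width: 0.0298
grip_force: 0.0
```

Emit:
step_arm --plan "0 0 0 0 -1;0 0 0 0 -1;0 0 0 0 -1;0 0 0 0 -1;0 0 0 0 -1"

```text
time: 9.52
tcp_pos: [0.5732, 0.0133, 0.0355]
ee_rot: [2.573, 1.802, 0.001]
force: [-1.4, 0.3, 5.4]
gripper_width: 0.0221
grip_force: 30.0
```

Emit:
step_arm --plan "0 0 -0.03 0 -1;0 0 -0.07 0 -1;0 0 -0.11 0 -1;0 0 -0.15 0 -1;0 0 -0.19 0 -1"

```text
time: 9.93
tcp_pos: [0.5723, 0.0134, 0.2265]
ee_rot: [-2.573, -1.802, 0.001]
force: [1.1, -0.4, -0.3]
gripper_width: 0.022
grip_force: 30.0
```

Emit:
step_arm --plan "0.024 -0.013 -0.01 -0.07 -1;0.058 -0.032 -0.01 -0.14 -1;0.092 -0.051 -0.01 -0.21 -1;0.126 -0.07 -0.01 -0.28 -1;0.16 -0.089 -0.01 -0.349 -1"

```text
time: 10.35
tcp_pos: [0.5432, 0.1956, 0.2348]
ee_rot: [2.218, 2.224, 0.0]
force: [1.2, 0.3, -0.1]
gripper_width: 0.0217
grip_force: 30.0
```

Emit:
step_arm --plan "0.035 -0.006 0 0 -1;0.07 -0.011 0 0 -1;0.105 -0.017 0 0 -1;0.135 -0.021 0 0 -1;0.135 -0.021 0.02 0 -1"

```text
time: 10.77
tcp_pos: [0.5228, 0.3353, 0.2179]
ee_rot: [2.215, 2.226, 0.013]
force: [0.5, -0.3, 0.4]
gripper_width: 0.022
grip_force: 30.0
```

Emit:
step_arm --plan "0 0 0.035 0 -1;0 0 0.07 0 -1;0 0 0.105 0 -1;0 0 0.12 0 -1;0 0 0.12 0 -1"

```text
time: 11.18
tcp_pos: [0.5203, 0.3279, 0.09]
ee_rot: [-2.219, -2.219, 0.013]
force: [-0.4, -0.2, 1.0]
gripper_width: 0.0217
grip_force: 30.0
```

```bash
python3 - <<'E'
from h import *
s=ctrl.state();print(s["time"],s["tcp_pos"],s["ee_rot"],s["joint_positions"]); P=ctrl.camera_params("wrist"); big("wrist","w4");np.save("pics/w4P.npy",P,allow_pickle=True)
E
```

```text
11.1833 [0.52027671 0.32788655 0.08995814] [-2.21923641 -2.2194362   0.01336051] [ 4.37848495e-01  6.67031826e-01  1.45216216e+00 -1.48787016e-04
  1.03140753e+00  4.37835467e-01]
```

View pics/w4.png

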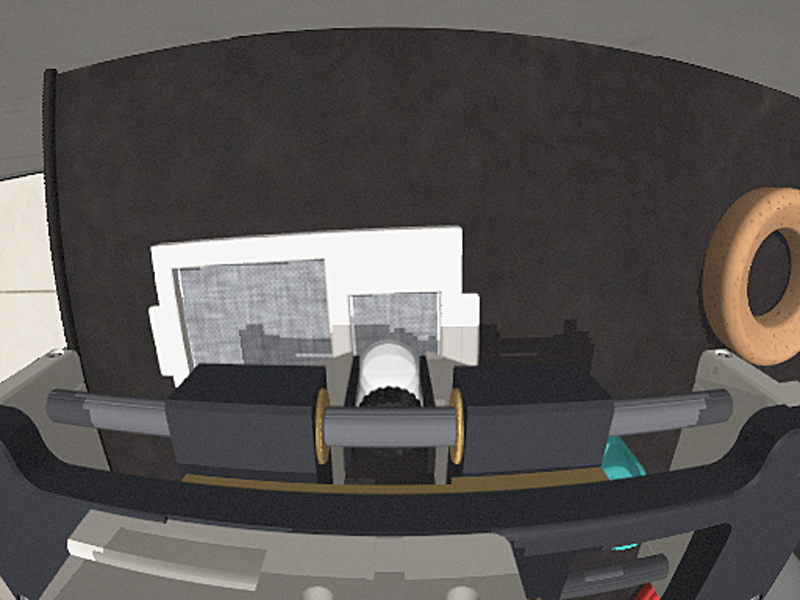

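```bash
python3 - <<'E'
from h import *
P=np.load("pics/w4P.npy",allow_pickle=True).item(); q=.64
for u,v,z in((394,293,.003),(348,300,.003),(440,300,.003),(300,262,.003)): print(onz("wrist",u*q,v*q,z,P).round(4))
print(ctrl.state()["tcp_pos"])
E
```

```text
[0.522  0.3437 0.003 ]
[0.4993 0.3401 0.003 ]
[0.5448 0.3402 0.003 ]
[0.476  0.3594 0.003 ]
[0.52177043 0.32855039 0.09272526]
```

Emit:
step_arm --plan "0 0 0.025 0 -1;0 0 0.04 0 -1;0 0 0.05 0 -1;0 0 0.054 0 -1;0 0 0.056 0 -1"

```text
time: 11.65
tcp_pos: [0.5234, 0.3293, 0.0394]
ee_rot: [2.221, 2.221, 0.002]
force: [0.5, 0.2, -0.0]
gripper_width: 0.0219
grip_force: 30.0
```

Emit:
step_arm --plan "0 0 0.001 0 -1;0 0 0.001 0 -0.7;0 0 0.001 0 0.2;0 0 0.001 0 0.2;0 0 0.001 0 0.2"

```text
time: 12.07
tcp_pos: [0.5232, 0.3292, 0.0382]
ee_rot: [2.221, 2.221, 0.001]
force: [0.3, 0.7, -0.0]
gripper_width: 0.0373
grip_force: 0.0
```

Emit:
step_arm --plan "0 0 0 0 0.2;0 0 0 0 0.2;0 0 -0.03 0 0.5;0 0 -0.07 0 0.5;0 0 -0.11 0 0.5"

```text
time: 12.48
tcp_pos: [0.5221, 0.3287, 0.1479]
ee_rot: [-2.221, -2.221, 0.005]
force: [-0.0, 0.9, 0.7]
gripper_width: 0.0676
grip_force: 0.0
```

Emit:
step_arm --plan "-0.03 0.013 -0.02 0 0.5;-0.065 0.028 -0.02 0 0.5;-0.1 0.044 -0.02 0 0.5;-0.135 0.06 -0.02 0 0.5;-0.162 0.0725 -0.02 0 0.5"

```text
time: 12.9
tcp_pos: [0.5962, 0.1645, 0.1681]
ee_rot: [2.222, 2.22, 0.0]
force: [-0.3, 1.0, -0.1]
gripper_width: 0.0689
grip_force: 0.0
```

Emit:
step_arm --plan "0 0 0.03 0 0.5;0 0 0.06 0 0.5;0 0 0.06 0 0.5;0 0 0.06 0 0.5;0 0 0.06 0 0.5"

```text
time: 13.32
tcp_pos: [0.596, 0.1676, 0.1091]
ee_rot: [2.22, 2.221, 0.002]
force: [-0.1, 0.1, 0.5]
gripper_width: 0.0691
grip_force: 0.0
```

```bash
python3 - <<'E'
from h import *
s=ctrl.state();print(s["time"],s["tcp_pos"],s["ee_rot"],s["joint_positions"]); P=ctrl.camera_params("wrist"); big("wrist","w5");np.save("pics/w5P.npy",P,allow_pickle=True)
E
```

```text
13.3167 [0.59600054 0.16756569 0.10905285] [2.22008452e+00 2.22135950e+00 1.96304045e-03] [ 1.50392811e-01  6.45848358e-01  1.43209219e+00 -8.76231382e-05
  1.06204256e+00  1.49861299e-01]
```

View pics/w5.png

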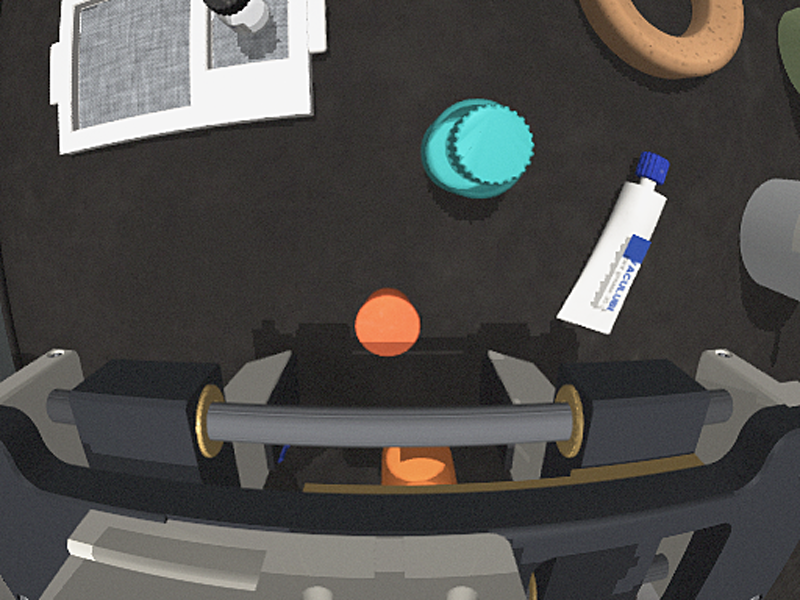

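The wrist view shows the vial upright in tray_two's small pocket, with its base near (260,35). The stopper's top is at (388,322), between the fingers, and the turquoise bottle is clear at (480,145).

```bash
python3 - <<'E'
from h import *
P=np.load("pics/w5P.npy",allow_pickle=True).item(); q=.64
for u,v,z in((388,322,.028),(388,291,.028),(388,354,.028),(480,145,.08)): print(onz("wrist",u*q,v*q,z,P).round(4))
print(ctrl.state()["tcp_pos"])
E
```

```text
[0.5957 0.1707 0.028 ]
[0.5956 0.1863 0.028 ]
[0.5957 0.1539 0.028 ]
[0.6277 0.2526 0.08  ]
[0.59633337 0.1677306  0.10965785]
```

Emit:
step_arm --plan "0.002 0 0.02 0 0.2;0.002 0 0.04 0 0.2;0.002 0 0.06 0 0.2;0.002 0 0.07 0 0.2;0.002 0 0.074 0 0.2"

```text
time: 13.78
tcp_pos: [0.5952, 0.1695, 0.0334]
ee_rot: [-2.221, -2.222, 0.001]
force: [0.0, 0.7, 0.3]
gripper_width: 0.0553
grip_force: 0.0
```

Emit:
step_arm --plan "0 0 0 0 -1;0 0 0 0 -1;0 0 0 0 -1;0 0 0 0 -1;0 0 0 0 -1"

```text
time: 14.2
tcp_pos: [0.5961, 0.1692, 0.0349]
ee_rot: [2.221, 2.221, 0.003]
force: [-0.4, -0.4, 3.7]
gripper_width: 0.0309
grip_force: 30.0
```

Emit:
step_arm --plan "0 0 0 0 -1;0 0 0 0 -1;0 0 0 0 -1;0 0 -0.02 0 -1;0 0 -0.04 0 -1"

```text
time: 14.62
tcp_pos: [0.5944, 0.1689, 0.0731]
ee_rot: [-2.22, -2.22, 0.004]
force: [1.0, -0.1, 0.0]
gripper_width: 0.0314
grip_force: 30.0
```

Emit:
step_arm --plan "0 0 -0.04 0 -1;0 0 -0.08 0 -1;0 0 -0.12 0 -1;0 0 -0.16 0 -1;0 0 -0.16 0 -1"

```text
time: 15.03
tcp_pos: [0.5985, 0.1697, 0.2432]
ee_rot: [2.215, 2.215, 0.02]
force: [0.3, 0.3, 0.9]
gripper_width: 0.031
grip_force: 30.0
```

Emit:
step_arm --plan "-0.035 -0.009 0 0.12 -1;-0.074 -0.018 0 0.24 -1;-0.113 -0.027 0 0.36 -1;-0.152 -0.036 0 0.48 -1;-0.19 -0.045 0 0.6 -1"

```text
time: 15.45
tcp_pos: [0.5494, -0.0225, 0.2335]
ee_rot: [2.783, 1.458, -0.0]
force: [0.5, 0.0, -0.8]
gripper_width: 0.0313
grip_force: 30.0
```

Emit:
step_arm --plan "-0.037 0.014 0 0.12 -1;-0.075 0.028 0 0.24 -1;-0.113 0.043 0 0.36 -1;-0.15 0.057 0 0.48 -1;-0.1876 0.0712 0 0.6 -1"

```text
time: 15.87
tcp_pos: [0.5023, -0.2176, 0.2337]
ee_rot: [3.089, 0.57, 0.0]
force: [1.7, 0.2, -1.2]
gripper_width: 0.0307
grip_force: 30.0
```

Emit:
step_arm --plan "-0.0156 0.0242 0 0.1 -1;-0.0156 0.0242 0.02 0.195 -1;-0.0156 0.0242 0.06 0.195 -1;-0.0156 0.0242 0.1 0.195 -1;-0.0156 0.0242 0.1 0.195 -1"

```text
time: 16.28
tcp_pos: [0.4933, -0.242, 0.1267]
ee_rot: [-3.121, -0.274, 0.017]
force: [-2.4, 0.8, -0.7]
gripper_width: 0.0308
grip_force: 30.0
```

```bash
python3 - <<'E'
from h import *
s=ctrl.state();print(s["time"],s["tcp_pos"],s["ee_rot"],s["joint_positions"]); P=ctrl.camera_params("wrist"); big("wrist","w6");np.save("pics/w6P.npy",P,allow_pickle=True)
E
```

```text
16.2833 [ 0.49334115 -0.24199271  0.12668328] [-3.12098465 -0.27374441  0.01681113] [-5.95459014e-01  5.21407914e-01  1.61297462e+00 -1.36362405e-04
  1.02094995e+00  8.00435333e-01]
```

View pics/w6.png

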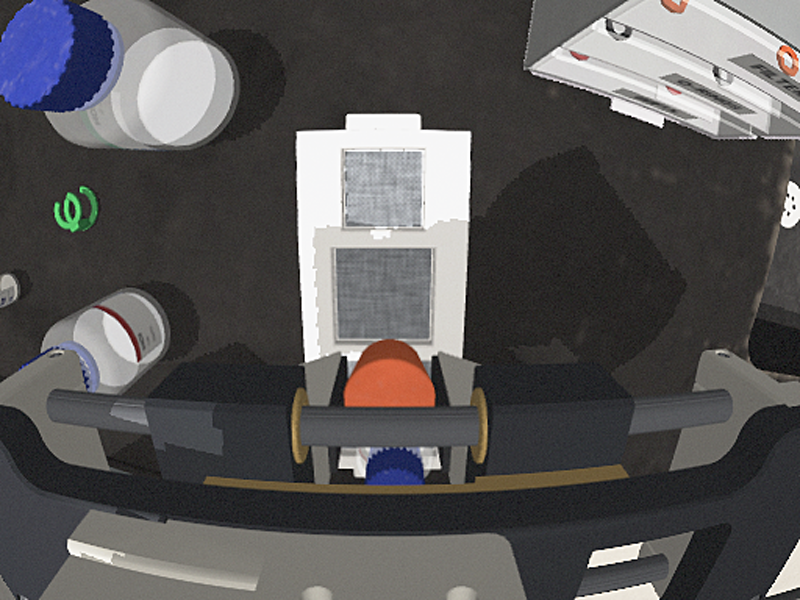

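The wrist view shows the stopper held upright. The middle pocket is centred at (383,294) and the small pocket at (384,188), with the row aligned to the gripper.

```bash
python3 - <<'E'
from h import *
P=np.load("pics/w6P.npy",allow_pickle=True).item(); q=.64
M=np.mean([onz("wrist",u*q,v*q,.003,P) for u,v in((333,248),(432,248),(434,343),(332,341))],0)
S=np.mean([onz("wrist",u*q,v*q,.003,P) for u,v in((344,149),(425,149),(425,227),(343,228))],0)
t=ctrl.state()["tcp_pos"]; print("M",M.round(4),"S",S.round(4),np.linalg.norm(M-S),t)
T=np.array([.4975,-.2437]);c,s=np.cos(.176),np.sin(.176);A=np.array([[c,s],[s,-c]]); print(A@(M[:2]-T),A@(M[:2]-t[:2]))
E
```

```text
M [ 0.4959 -0.2371  0.003 ] S [ 0.5568 -0.2273  0.003 ] 0.06162377388534934 [ 0.49510063 -0.24284201  0.13043887]
[-0.0003752  -0.00681588] [ 0.00183688 -0.00555102]
```

Emit:
step_arm --plan "0 -0.003 0.03 0 -1;0 -0.003 0.06 0 -1;0 -0.003 0.08 0 -1;0 -0.003 0.09 0 -1;0 -0.003 0.094 0 -1"

```text
time: 16.75
tcp_pos: [0.4976, -0.2414, 0.0403]
ee_rot: [3.129, 0.276, 0.001]
force: [0.5, 0.1, -0.8]
gripper_width: 0.0307
grip_force: 30.0
```

Emit:
step_arm --plan "0 0 0.0025 0 -1;0 0 0.0025 0 -1;0 0 0.0025 0 -0.5;0 0 0.0025 0 0;0 0 0.0025 0 0"

```text
time: 17.17
tcp_pos: [0.4974, -0.2416, 0.0383]
ee_rot: [3.128, 0.276, 0.002]
force: [0.8, -0.4, 0.3]
gripper_width: 0.0397
grip_force: 0.0
```

Emit:
step_arm --plan "0 0 0 0 0.1;0 0 0 0 0.1;0 0 -0.03 0 0.2;0 0 -0.07 0 0.4;0 0 -0.11 0 1"

```text
time: 17.58
tcp_pos: [0.4962, -0.2407, 0.1477]
ee_rot: [-3.128, -0.276, 0.004]
force: [1.3, -0.6, -0.2]
gripper_width: 0.0642
grip_force: 0.0
```

Emit:
step_arm --plan "-0.004 -0.025 -0.03 0.06 1;-0.008 -0.06 -0.04 0.12 1;-0.012 -0.095 -0.04 0.176 1;-0.017 -0.13 -0.04 0.176 1;-0.021 -0.167 -0.04 0.176 1"

```text
time: 18.0
tcp_pos: [0.4463, -0.0793, 0.1877]
ee_rot: [3.141, -0.002, 0.002]
force: [0.9, 0.3, 0.4]
gripper_width: 0.0912
grip_force: 0.0
```

Emit:
step_arm --plan "0 0 0.01 0 1;0 0 0.01 0 1;0 0 0.01 0 1;0 0 0.01 0 1;0 0 0.01 0 1"

```text
time: 18.42
tcp_pos: [0.4476, -0.0814, 0.1775]
ee_rot: [3.141, -0.002, 0.001]
force: [-0.0, 0.5, 0.0]
gripper_width: 0.0918
grip_force: 0.0
```

```bash
python3 - <<'E'
from h import *
s=ctrl.state();print(s["time"],s["tcp_pos"],s["ee_rot"],s["joint_positions"]); P=ctrl.camera_params("wrist"); big("wrist","w7");np.save("pics/w7P.npy",P,allow_pickle=True)
E
```

```text
18.4167 [ 0.44755566 -0.08143971  0.17748047] [ 3.14117054e+00 -2.44419479e-03  1.03807421e-03] [-3.48631639e-01  2.96078550e-01  1.81957776e+00 -1.99424871e-04
  1.02517149e+00  1.22382435e+00]
```

View pics/w7.png

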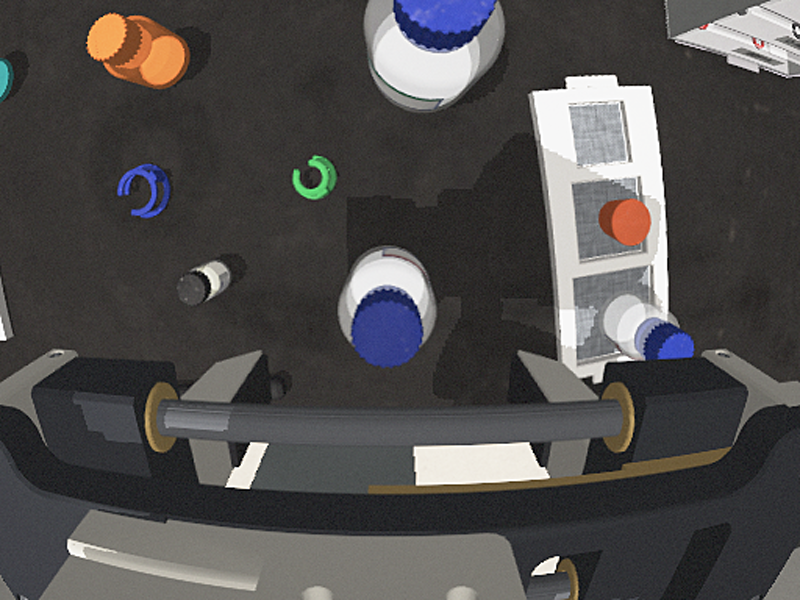

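The wrist view shows the medium bottle's cap top at (387,330), between the fingers. In tray_three the stopper's top is at (627,221) and the small bottle's cap at (669,342). I'll check all three positions.

```bash
python3 - <<'E'
from h import *
P=np.load("pics/w7P.npy",allow_pickle=True).item(); q=.64
for n,u,v,z in(("med",387,334,.106),("stop",627,221,.031),("small",670,344,.083),("3S",599,133,.003),("3M ul",570,183,.003),("3M ll",580,261,.003),("3L ul",576,281,.003),("vA",194,287,.048)): print(n,onz("wrist",u*q,v*q,z,P).round(4))
print(ctrl.state()["tcp_pos"])
E
```

```text
med [ 0.4481 -0.081   0.106 ]
stop [ 0.4981 -0.2392  0.031 ]
small [ 0.4309 -0.2516  0.083 ]
3S [ 0.5572 -0.2287  0.003 ]
3M ul [ 0.52  -0.207  0.003]
3M ll [ 0.465  -0.2185  0.003 ]
3L ul [ 0.4503 -0.2168  0.003 ]
vA [0.4572 0.0389 0.048 ]
[ 0.44746436 -0.08138748  0.17739966]
```

Emit:
step_arm --plan "0 0 0.03 0 1;0 0 0.06 0 1;0 0 0.09 0 1;0 0 0.105 0 1;0 0 0.11 0 0.6"

```text
time: 18.88
tcp_pos: [0.4457, -0.0807, 0.0648]
ee_rot: [-3.14, 0.002, 0.007]
force: [-0.1, 0.3, 0.7]
gripper_width: 0.0889
grip_force: 0.0
```

Emit:
step_arm --plan "0 0 0 0 -1;0 0 0 0 -1;0 0 0 0 -1;0 0 0 0 -1;0 0 0 0 -1"

```text
time: 19.3
tcp_pos: [0.4477, -0.0807, 0.0682]
ee_rot: [3.141, -0.0, 0.003]
force: [-0.2, 0.1, -0.2]
gripper_width: 0.0562
grip_force: 0.0
```

Emit:
step_arm --plan "0 0 0 0 -1;0 0 0 0 -1;0 0 0 0 -1;0 0 -0.01 0 -1;0 0 -0.03 0 -1"

```text
time: 19.72
tcp_pos: [0.4454, -0.0799, 0.0959]
ee_rot: [-3.14, 0.0, 0.007]
force: [-0.2, 0.2, -2.4]
gripper_width: 0.0526
grip_force: 30.0
```

Emit:
step_arm --plan "0 0 -0.035 0 -1;0 0 -0.07 0 -1;0 0 -0.105 0 -1;0 0 -0.14 0 -1;0 0 -0.14 0 -1"

```text
time: 20.13
tcp_pos: [0.4497, -0.0813, 0.2435]
ee_rot: [3.137, 0.0, 0.017]
force: [0.5, -0.5, -1.5]
gripper_width: 0.0526
grip_force: 30.0
```

Emit:
step_arm --plan "0 -0.03 0 0 -1;0 -0.07 0 0 -1;0.001 -0.11 0 0 -1;0.001 -0.15 0 0 -1;0.001 -0.19 0 0 -1"

```text
time: 20.55
tcp_pos: [0.4472, 0.1112, 0.2363]
ee_rot: [3.141, -0.001, -0.002]
force: [1.2, 0.7, -2.4]
gripper_width: 0.0528
grip_force: 30.0
```

Emit:
step_arm --plan "0 -0.04 0 0 -1;0 -0.08 0 0 -1;0 -0.12 0 0 -1;0.001 -0.16 0 0 -1;0.001 -0.19 0 0 -1"

```text
time: 20.97
tcp_pos: [0.4481, 0.3024, 0.236]
ee_rot: [3.141, 0.002, -0.002]
force: [0.6, -0.4, -3.5]
gripper_width: 0.0523
grip_force: 30.0
```

Emit:
step_arm --plan "0 -0.015 0 0 -1;0 -0.0255 0 0 -1;0 -0.0255 0.03 0 -1;0 -0.0255 0.065 0 -1;0 -0.0255 0.1 0 -1"

```text
time: 21.38
tcp_pos: [0.4493, 0.3242, 0.1362]
ee_rot: [3.142, -0.001, 0.002]
force: [0.5, -0.7, -2.6]
gripper_width: 0.053
grip_force: 30.0
```

Emit:
step_arm --plan "0 0 0.03 0 -1;0 0 0.03 0 -1;0 0 0.03 0 -1;0 0 0.03 0 -1;0 0 0.03 0 -1"

```text
time: 21.8
tcp_pos: [0.4506, 0.3254, 0.1095]
ee_rot: [-3.14, 0.001, -0.006]
force: [0.6, 0.0, -2.3]
gripper_width: 0.0527
grip_force: 30.0
```

```bash
python3 - <<'E'
from h import *
s=ctrl.state();print(s["time"],s["tcp_pos"],s["ee_rot"],s["joint_positions"]); P=ctrl.camera_params("wrist"); big("wrist","w8");np.save("pics/w8P.npy",P,allow_pickle=True)
E
```

```text
21.8 [0.4505566  0.32536304 0.10950615] [-3.13980525e+00  1.03045254e-03 -5.94715694e-03] [ 4.87628302e-01  5.45308457e-01  1.62682468e+00 -2.46073349e-04
  9.65278159e-01  2.05922065e+00]
```

View pics/w8.png

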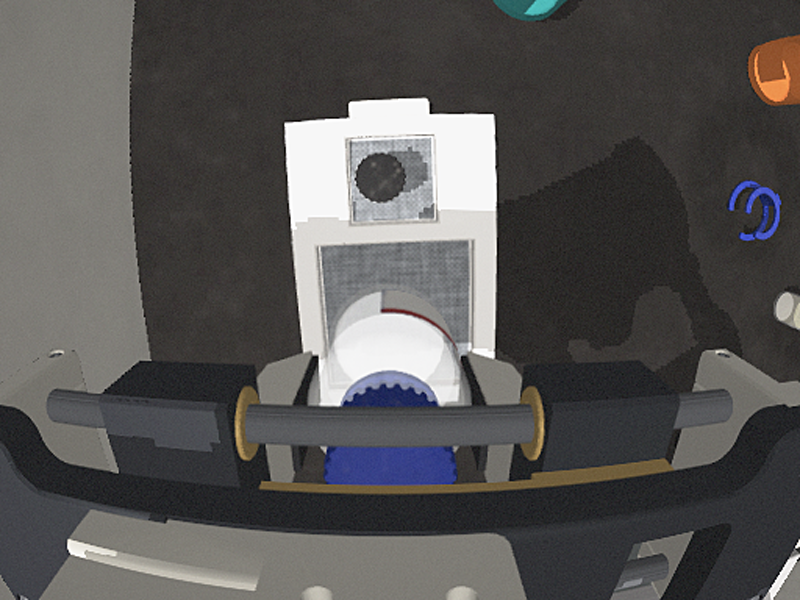

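The wrist view shows the vial standing in the small pocket at (380,178). The held medium bottle is centred on the large pocket, whose edges are at columns 318–473.

Emit:
step_arm --plan "0 0 0.015 0 -1;0 0 0.025 0 -1;0 0 0.031 0 -1;0 0 0.034 0 -1;0 0 0.0355 0 -1"

```text
time: 22.27
tcp_pos: [0.449, 0.325, 0.0714]
ee_rot: [3.141, -0.0, -0.001]
force: [0.1, 0.2, -2.7]
gripper_width: 0.0526
grip_force: 30.0
```

Emit:
step_arm --plan "0 0 0.001 0 -1;0 0 0.0015 0 -1;0 0 0.0015 0 -0.4;0 0 0.0015 0 0.9;0 0 0.0015 0 0.9"

```text
time: 22.68
tcp_pos: [0.4496, 0.3253, 0.0707]
ee_rot: [-3.141, 0.0, -0.002]
force: [1.0, 1.0, 0.2]
gripper_width: 0.0612
grip_force: 0.0
```

Emit:
step_arm --plan "0 0 0 0 0.9;0 0 0 0 0.9;0 0 -0.03 0 1;0 0 -0.07 0 1;0 0 -0.11 0 1"

```text
time: 23.1
tcp_pos: [0.4485, 0.3247, 0.1805]
ee_rot: [3.14, -0.0, -0.004]
force: [0.8, 0.4, -0.2]
gripper_width: 0.0905
grip_force: 0.0
```

Emit:
step_arm --plan "0 0.03 -0.02 0 1;0.002 0.07 -0.02 0 1;0.003 0.11 -0.02 0 1;0.004 0.15 -0.02 0 0.8;0.005 0.19 -0.02 0 0.8"

```text
time: 23.52
tcp_pos: [0.4538, 0.1335, 0.2005]
ee_rot: [3.142, 0.001, 0.002]
force: [1.4, 1.4, -1.0]
gripper_width: 0.0843
grip_force: 0.0
```

Emit:
step_arm --plan "0.001 0.04 0 0 0.5;0.002 0.08 0 0 0.5;0.002 0.0945 0.03 0 0.5;0.002 0.0945 0.07 0 0.5;0.002 0.0945 0.09 0 0.5"

```text
time: 23.93
tcp_pos: [0.4548, 0.0392, 0.1076]
ee_rot: [-3.141, 0.005, 0.004]
force: [-0.3, -0.1, -0.5]
gripper_width: 0.0692
grip_force: 0.0
```

Emit:
step_arm --plan "0 0 0 0 0.5;0 0 0 0 0.5;0 0 0 0 0.5;0 0 0 0 0.5;0 0 0 0 0.5"

```text
time: 24.35
tcp_pos: [0.457, 0.0408, 0.1116]
ee_rot: [3.141, 0.001, 0.005]
force: [-0.3, 0.5, 0.1]
gripper_width: 0.0691
grip_force: 0.0
```

```bash
python3 - <<'E'
from h import *
s=ctrl.state();print(s["time"],s["tcp_pos"],s["ee_rot"],s["joint_positions"]); P=ctrl.camera_params("wrist"); big("wrist","w9");np.save("pics/w9P.npy",P,allow_pickle=True)
E
```

```text
24.35 [0.45702181 0.04081064 0.11163547] [3.14126794e+00 8.33825195e-04 4.90894828e-03] [-7.81766765e-02  3.98159412e-01  1.89078072e+00 -9.96903179e-05
  8.49511540e-01  1.49215448e+00]
```

View pics/w9.png

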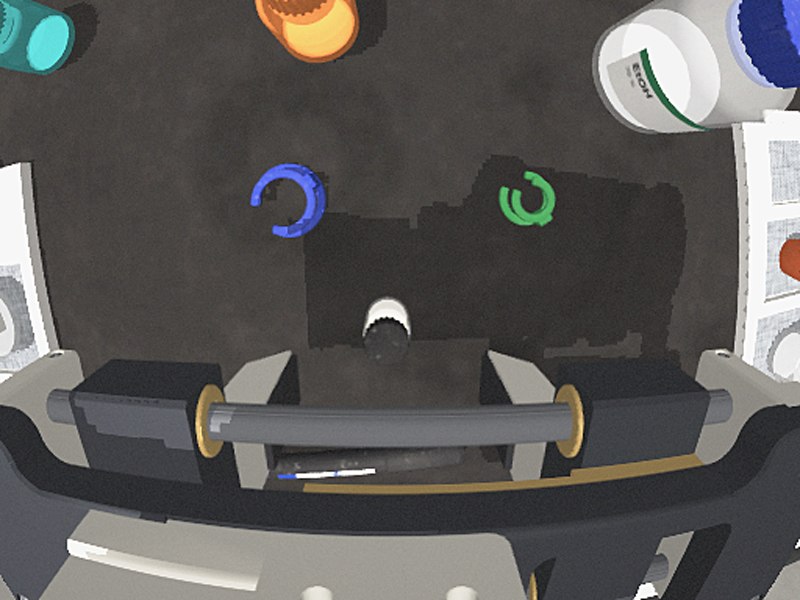

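Vial A's cap is at (386,343), between the fingers and aligned as vial B was.

Emit:
step_arm --plan "0.001 0 0.025 0 0.2;0.001 0 0.05 0 0.2;0.001 0 0.065 0 0.2;0.001 0 0.072 0 0;0.001 0 0.0745 0 0"

```text
time: 24.82
tcp_pos: [0.4568, 0.0407, 0.0352]
ee_rot: [3.142, 0.0, -0.002]
force: [-0.7, 1.8, 0.5]
gripper_width: 0.0477
grip_force: 0.0
```

Emit:
step_arm --plan "0 0 0 0 -1;0 0 0 0 -1;0 0 0 0 -1;0 0 0 0 -1;0 0 0 0 -1"

```text
time: 25.23
tcp_pos: [0.4576, 0.0405, 0.0364]
ee_rot: [3.141, -0.0, 0.003]
force: [0.7, 1.0, 3.4]
gripper_width: 0.0219
grip_force: 30.0
```

Emit:
step_arm --plan "0 0 0 0 -1;0 0 0 0 -1;0 0 0 0 -1;0 0 -0.01 0 -1;0 0 -0.03 0 -1"

```text
time: 25.65
tcp_pos: [0.4556, 0.0406, 0.0646]
ee_rot: [-3.141, 0.0, 0.007]
force: [-0.9, -0.5, -0.6]
gripper_width: 0.022
grip_force: 30.0
```

```bash
python3 - <<'E'
from h import *
q=.64
for p in((553,440),(603,520),(737,410)): print(onz("side",p[0]*q,p[1]*q,0).round(3))
E
```

```text
[ 0.649 -0.293 -0.   ]
[ 0.645 -0.428  0.   ]
[ 0.927 -0.34  -0.   ]
```

Emit:
step_arm --plan "0 0 -0.04 0 -1;0 0 -0.08 0 -1;0 0 -0.12 0 -1;0 0 -0.16 0 -1;0 0 -0.17 0 -1"

```text
time: 26.07
tcp_pos: [0.4592, 0.0404, 0.2419]
ee_rot: [3.141, -0.0, 0.016]
force: [1.0, 0.4, -0.6]
gripper_width: 0.0221
grip_force: 30.0
```

Emit:
step_arm --plan "0.01 0.028 0 -0.08 -1;0.024 0.066 0 -0.16 -1;0.038 0.104 0 -0.24 -1;0.052 0.142 0 -0.32 -1;0.066 0.18 0 -0.4 -1"

```text
time: 26.48
tcp_pos: [0.5231, -0.1412, 0.2358]
ee_rot: [3.078, 0.63, 0.0]
force: [0.8, 0.8, 1.5]
gripper_width: 0.0222
grip_force: 30.0
```

Emit:
step_arm --plan "-0.001 0.035 0 0 -1;-0.003 0.07 0 0 -1;-0.0043 0.0964 0 0 -1;-0.0043 0.0964 0.035 0 -1;-0.0043 0.0964 0.07 0 -1"

```text
time: 26.9
tcp_pos: [0.5577, -0.2324, 0.1663]
ee_rot: [3.076, 0.619, 0.006]
force: [0.1, 0.4, -1.8]
gripper_width: 0.0217
grip_force: 30.0
```

Emit:
step_arm --plan "0 0 0.03 0 -1;0 0 0.03 0 -1;0 0 0.03 0 -1;0 0 0.03 0 -1;0 0 0.03 0 -1"

```text
time: 27.32
tcp_pos: [0.5578, -0.2305, 0.1383]
ee_rot: [3.076, 0.624, 0.005]
force: [0.2, 0.2, -0.2]
gripper_width: 0.0216
grip_force: 30.0
```

```bash
python3 - <<'E'
from h import *
s=ctrl.state();print(s["time"],s["tcp_pos"],s["ee_rot"],s["joint_positions"]); P=ctrl.camera_params("wrist"); big("wrist","w10");np.save("pics/w10P.npy",P,allow_pickle=True)
E
```

```text
27.3167 [ 0.55782449 -0.23048795  0.13831662] [3.07601915 0.62357345 0.00521926] [-5.18713849e-01  5.85990105e-01  1.45442772e+00 -7.64088901e-05
  1.09669647e+00  6.52096287e-01]
```

View pics/w10.png

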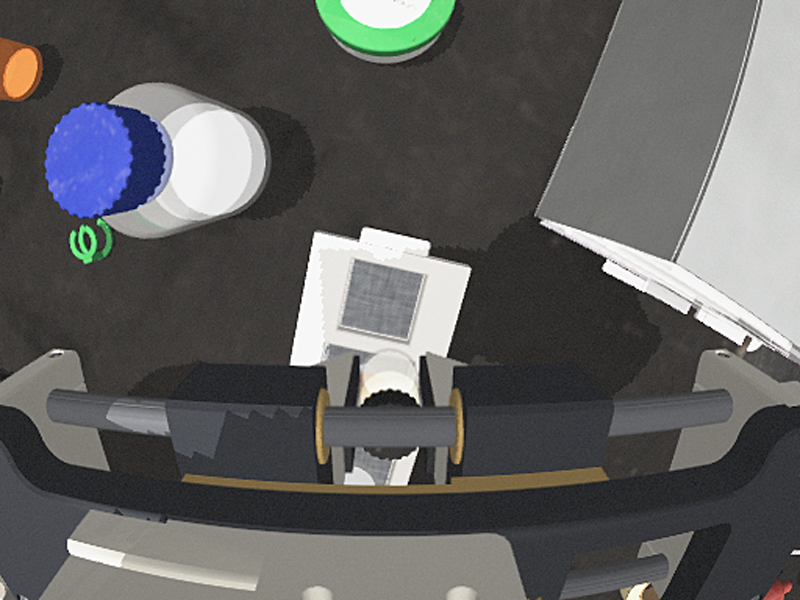

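The wrist view shows the vial held upright. The small pocket is at (382,300), the big bottle's cap at (92,160), and the drawer box corner at (538,216) with its handles out to (750,345).

```bash
python3 - <<'E'
from h import *
P=np.load("pics/w10P.npy",allow_pickle=True).item(); q=.64
for n,u,v,zs in(("box",538,216,[0]),("top",678,262,[.1,.15]),("tab1",604,268,[.0,.03,.06]),("tab2",750,345,[.06,.1,.14]),("big",88,160,[.136]),("S",382,300,[.003])):
    for z in zs: print(n,z,onz("wrist",u*q,v*q,z,P).round(4))
c,s=np.cos(.4),np.sin(.4); T=np.array([.557,-.23])
for a in(-.0375,.0375):
    for b in (-.095,.095): print("corner",(T+a*np.array([c,s])+b*np.array([s,-c])).round(3))
E
```

```text
box 0 [ 0.6409 -0.2943  0.    ]
top 0.1 [ 0.6471 -0.3296  0.1   ]
top 0.15 [ 0.6409 -0.2924  0.15  ]
tab1 0.0 [ 0.6309 -0.3511  0.    ]
tab1 0.03 [ 0.6303 -0.3346  0.03  ]
tab1 0.06 [ 0.6297 -0.3181  0.06  ]
tab2 0.06 [ 0.6338 -0.4447  0.06  ]
tab2 0.1 [ 0.6322 -0.3988  0.1   ]
tab2 0.14 [ 0.6307 -0.353   0.14  ]
big 0.136 [ 0.5971 -0.1049  0.136 ]
S 0.003 [ 0.5561 -0.2276  0.003 ]
corner [ 0.485 -0.157]
corner [ 0.559 -0.332]
corner [ 0.555 -0.128]
corner [ 0.629 -0.303]
```

Emit:
step_arm --plan "-0.002 0 0.025 0.05 -1;-0.002 0 0.05 0.05 -1;-0.002 0 0.07 0.05 -1;-0.002 0 0.085 0.05 -1;-0.002 0 0.093 0.05 -1"

```text
time: 27.78
tcp_pos: [0.5547, -0.2306, 0.0423]
ee_rot: [3.094, 0.547, -0.0]
force: [-0.3, 0.6, 0.6]
gripper_width: 0.0221
grip_force: 30.0
```

Emit:
step_arm --plan "0 0 0.002 0 -1;0 0 0.0035 0 -1;0 0 0.0035 0 -0.7;0 0 0.0035 0 0;0 0 0.0035 0 0"

```text
time: 28.2
tcp_pos: [0.5553, -0.231, 0.0404]
ee_rot: [3.092, 0.546, 0.002]
force: [1.0, 0.1, -0.3]
gripper_width: 0.031
grip_force: 0.0
```

Emit:
step_arm --plan "0 0 0 0 0;0 0 0 0 0;0 0 -0.03 0 0;0 0 -0.07 0 0;0 0 -0.11 0 0"

```text
time: 28.62
tcp_pos: [0.554, -0.2303, 0.1497]
ee_rot: [-3.092, -0.546, 0.003]
force: [0.9, -0.1, 0.1]
gripper_width: 0.0459
grip_force: 0.0
```

Emit:
step_arm --plan "0 0 -0.04 0 0;0 0 -0.08 0 0;-0.03 -0.03 -0.1 0 0;-0.06 -0.06 -0.1 0 0;-0.09 -0.09 -0.1 0 0"

```text
time: 29.03
tcp_pos: [0.4444, -0.1794, 0.2507]
ee_rot: [3.091, 0.546, 0.004]
force: [-0.4, -0.3, 0.5]
gripper_width: 0.0459
grip_force: 0.0
```

Emit:
step_arm --plan "-0.02 -0.03 0 0 0;-0.03 -0.06 0 0 0;-0.04 -0.09 0 0 0;-0.04 -0.12 0 0 0;-0.04 -0.12 0 0 0"

```text
time: 29.45
tcp_pos: [0.3636, -0.0771, 0.2494]
ee_rot: [-3.092, -0.549, 0.001]
force: [0.3, 0.2, -0.1]
gripper_width: 0.046
grip_force: 0.0
```

```bash
python3 - <<'E'
from h import *
s=ctrl.state();print(s["time"],s["tcp_pos"],s["ee_rot"])
a=ctrl.camera("side");b=ctrl.camera("scene");P=ctrl.camera_params("wrist");np.save("pics/w11P.npy",P,allow_pickle=True);w=ctrl.camera("wrist")
A=cv2.resize(a[180:330,130:480],(800,343),interpolation=cv2.INTER_CUBIC); B=cv2.resize(b[140:250,90:440],(800,251),interpolation=cv2.INTER_CUBIC)
cv2.imwrite("pics/f.png",np.vstack([A,B])[:,:,::-1])
E
```

```text
29.45 [ 0.3636221  -0.07712224  0.24941758] [-3.09158864e+00 -5.48771321e-01  7.06577323e-04]
```

View pics/f.png

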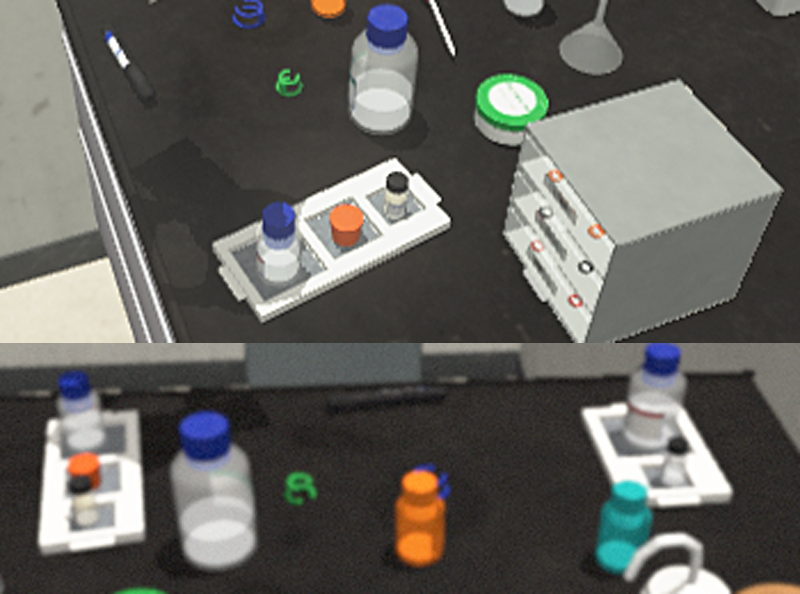

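The final pictures show all five items upright in their pockets. The bottle, stopper and vial are in tray_three at (280,245), (346,225) and (396,195) in the upper crop. The medium bottle and the other vial are in tray_two at (655,410) and (676,462) in the lower crop. The big bottle and the look-alikes have not moved.

```bash
python3 -c "
from workcell import ctrl
print(ctrl.job_done())"
```

```text
the job is handed in; nothing more can be done
None
```

Both kits are made up and handed in: in the final pictures all five items stand upright in their pockets, and the big bottle and look-alikes are untouched; the arm's clock read about 30 s of the 112 s allowed.

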